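# Prop a dental articulator and hold its upper frame open

### The job

The dental articulator on the bench is closed, with its wire prop bail folded up over the back. First, with the articulator still closed, flip the bail back and down over its spring centre until it is fully down as a kickstand behind the instrument; then swing the upper frame open by its front end until it stands upright, and finish while still holding it upright with the fingers, since it falls shut when let go. Keep the base standing flat on the bench about where it is, do not let the upper frame drop back, and leave the jars, bottles and other things around it alone.

Things in the scene. Friction and masses are not known exactly. Their poses are not given: they have to be found in the camera images.
- articulator: loose aluminium dental articulator with plaster casts, 0.85 kg, 130 mm wide over the hubs. Origin: on the bench under its middle. Front (pin) along its own -x, back (hinge, bail) along +x, y across, z up. Base 15 mm high from x = -85 to 49 mm; posts at x = 34, y = +-45 mm with hinge heads to 114 mm above the bench; only the bail bar and the front pin with its knob stand higher
- upper_frame: upper frame: arm 30 mm wide, 10 mm thick, upper plaster cast below it, steel pin at its front end; 0.3 kg. Origin on its hinge axis, which runs along the articulator's y at x = 34 mm, z = 104 mm of the articulator; axes as the articulator's when closed. Closed, the arm is level, its top 109 mm above the bench, the block at its front end 113 mm
- upper_hinge (a joint): opening angle of the upper frame: 0 closed (arm level), grows as the front end swings up and back, 1.57 upright, stop at 1.92. No spring, little friction: let go anywhere up to upright, it falls shut
- pin_knob (a point): centre of the steel ball knob, 18 mm across, on the front pin (8 mm thick); 140 mm above the bench when closed, 106 mm in front of the hinge axis (-x) and 36 mm above it (+z) in the upper frame. Gripped with the fingers closing along the hinge axis (articulator's y), the ball turns between the pads as the frame swings, so the tool can stay pointing down
- prop_bail (a joint): angle of the prop bail, a U of 7 mm wire on two hubs (axis along the articulator's y at x = 46 mm, z = 40 mm): 0 folded up (legs 0.2 rad forward of vertical), grows backwards and down, 2.18 fully down at its stop. Over-centre springs return it to 0 if let go below about 0.5, snap it down by themselves beyond about 0.7 and hold it down; it takes under 2 N at the bar
- bail_bar (a point): middle of the bail's cross bar (120 mm long along the articulator's y, 9 mm thick in its middle), 88 mm from the hub axis. Folded: at x = 29 mm, 126 mm above the bench, standing free, the hinge bar 11 to 15 mm below it; fully down: at x about 127 mm, 5 mm above the bench
- powder_jar: bystander: small jar 38 mm across, 36 mm high, beside the articulator; origin under its centre
- wax_knife: bystander: slim wax knife 165 mm long, 12 mm thick wooden handle, lying beside the articulator; origin on the bench under its middle
- squeeze_bottle: bystander: white bottle 48 mm across, 125 mm high, on the far right; origin under its centre
- drop_bottle: bystander: small bottle 26 mm across, 65 mm high, on the far left; origin under its centre
- powder_jar_tall: bystander: jar 42 mm across, 50 mm high, on the far side; origin under its centre
- rubber_cup: bystander: black rubber cup 64 mm across, 45 mm high, to the left; origin under its centre
- spare_cast: bystander: plaster dental model 60 x 58 x 32 mm, to the right; origin on its underside
Things that resemble listed ones, but are neither listed nor needed, are in the scene too. Several things have the shape of the articulator; the one meant has the colours described above.

How it is judged:
On the way, in this order (a step that is already met when the one before it is completed fails the run):
1. the bail is fully down while the articulator is still closed (value of joint prop_bail above 2.05 rad and value of joint upper_hinge below 0.15 rad), for 0.2 s.
2. the upper frame is swung upright with the bail down (value of joint upper_hinge above 1.38 rad and value of joint prop_bail above 2 rad), for 0.2 s.
At the end, for the whole second after the job is handed in: bail at its down stop (within 0.18 rad), upper frame upright within 0.19 rad (11 degrees), still, and held there by the fingers (touching it with more than 0.3 N), base flat on the bench (within 4 degrees) and within 60 mm of where it was (all of step 2 and value of joint upper_hinge below 1.76 rad and velocity of joint upper_hinge between -0.15 and 0.15 rad/s and contact force between the fingers and upper_frame above 0.3 N and angle between articulator's own z axis and vertical below 0.07 rad and height (world z) of articulator below 0.006 m and distance of articulator from where it was at the start of the episode below 0.06 m); the arm keeps its last pose, push and grip.
It fails at once if the articulator is tipped by more than 12 degrees or lifted off the bench (angle between articulator's own z axis and vertical above 0.21 rad or height (world z) of articulator above 0.025 m).
It fails at once if the upper frame is dropped shut (velocity of joint upper_hinge below -3 rad/s).
It fails at once if a bystander is pushed more than 30 mm or knocked over (distance of any of powder_jar, wax_knife, squeeze_bottle, drop_bottle, powder_jar_tall, rubber_cup, spare_cast from where it was at the start of the episode above 0.03 m or angle between any of powder_jar, squeeze_bottle, drop_bottle, powder_jar_tall, rubber_cup's own z axis and vertical above 0.5 rad).
It also fails if it takes over 51 s, if anything falls off the work surface, if the arm or the gripper's body presses on something with over 40 N, if the wrist force passes 120 N, or if a joint passes its speed limit or range.

### The arm

A 6-joint arm with a two-finger parallel gripper is mounted at the origin on the work surface. World frame = base frame: x ahead of the robot, y to its left, z up, the work surface at z = 0. Lengths are in m, angles in rad, forces in N, time in s.
With the tool pointing down it reaches from about 0.225 to 0.875 m from the base axis. Payload 3.4 kg.
Tool frame: the origin (TCP) lies on the centre line of the jaws, within the pads' length; the fingertips stand 17 mm ahead of it and the grasp point (between the pads) lies 2 mm behind it (manip.finger_overhang is the distance from the TCP to the fingertips, in m); y points along the fingers, x is the direction in which the jaws open and shut, and the axes are right-handed (so a half turn about y gives the same grasp; the last joint's range is limited). The gripper opens to 85 mm and grips with 20 to 120 N. Pads are 22 mm wide; open, the fingers measure 114 mm over their backs; the gripper's body (76 mm by 85 mm) begins 54 mm behind the grasp point. The pads swing forward as they close: fully open they stand 13 mm farther back than shut.
Start: joints at [-1.455, 0.276, 1.505, -0, 1.361, -0.121], TCP at [0.135, -0.559, 0.248] pointing down, gripper open.
Joint ranges: [-2.89, 2.89], [-0.75, 2.08], [0.22, 2.7], [-1.18, 4.32], [0.11, 2.71], [-2.7, 2.7]. Speed limits (rad/s): [2.57, 2.57, 3.14, 3.14, 3.14, 3.14].

### API

Orientations are given as a unit quaternion [w, x, y, z].
In Python, from rig import manip gives the robot as it stands.
- The arm moves only by the tool arm_command, never from a script. Its argument "commands" is a list of rows, each a list of 3 entries, a list of its own where there are three numbers: the finger opening in cm, from 0 to 8.54, then the shift along the world's x, y, z in cm, then the turn about the world's z in rad. A call has 1 to 12 rows; each row shifts and turns the commanded pose from where the row before left it; what a row does not reach is not made up. A row lasts 1/10 s, in which the tool goes at most 50 mm and 8.59 degrees, less where a joint would pass 70% of its speed; a pose out of reach is approached as far as the arm can. A call with a gripper value outside its range is refused whole. The fingers move at their own pace and stop on an object; "grip_force" is the grip in N (left out, the last holds). Time passes only in rows, so rows that do not move let the fingers close. It gives the time, the measured TCP pose, the force and the opening at its end, in the units of the state.
- manip.get_state(): the state, without advancing time (a new reading comes with each control period).
- manip.get_image(name): name is "scene" or "top"; returns a dict with "pixels" (384x512x3 uint8, red, green, blue), "range_z" (384x512 float32, m along the optical axis (not along the pixel's ray), 0 where there is no reading), "intrinsics" (3x3 intrinsics, pixels), "k1" (the pictures are not rectified: a ray, as slopes to the right and down, at radius r is drawn at 1 + k1 r^2 times it, then the intrinsics apply), "R" (3x3) and "t" (3): a world point X has camera coordinates R X + t. Camera axes: x right, y down, z forward; pixel columns grow to the right and rows downward; lengths in m; the calibration is good to about 2 mm. A picture is of the moment at which its call begins.
- manip.sign_off(): hands the job in, once; it reports no verdict.
The state is a dict: "clock": time; "qpos": joint angles; "qd": joint speeds; "effort": joint torques, N m; "position": TCP position; "ee_rot": TCP orientation; "contact_force": force on the tool from outside, world axes, zero at the start; "moment": the same for the moment, N m; "width": finger opening in m.
Only numpy, scipy, OpenCV 4.12 (cv2) and the standard library are available. Lean on these libraries where they do the work, as an engineer would, in place of code of your own. Each camera call takes 0.05 s, during which the arm holds its last target.

## Working session

There is one attempt and no reset: what is moved stays moved. The work goes in short steps, Python scripts to look and compute and a tool call to move; the robot and the scene stay as the last step left them, time stands still between calls to the robot, and variables do not carry over. Pictures are saved under pics/ and viewed, and the job is handed in when it is done.

Besides the shell and the picture viewer there is one more tool, called after "Request:" as name(argument=value, ...) on one line, values as JSON. arm_command: Moves the arm, as the interface text tells. Its arguments: {"type":"object","properties":{"commands":{"type":"array"},"grip_force":{"type":"number"}},"required":["commands"]}

```bash
ls; mkdir -p pics; cat > h.py <<'E'
import numpy as np, cv2
from rig import manip
def cam(n):
    d=manip.get_image(n); return d
def pts(d):
    K=np.array(d["intrinsics"]);h,w=d["range_z"].shape
    u,v=np.meshgrid(np.arange(w),np.arange(h))
    p=np.stack([u.ravel(),v.ravel()],1).astype(float)[:,None]
    n=cv2.undistortPoints(p,K,np.array([d["k1"],0,0,0,0.]))[:,0].reshape(h,w,2)
    z=d["range_z"]; c=np.dstack([n[...,0]*z,n[...,1]*z,z])
    R=np.array(d["R"]);t=np.array(d["t"])
    X=(c-t)@R
    X[z==0]=np.nan
    return X
def proj(d,P):
    K=np.array(d["intrinsics"]);R=np.array(d["R"]);t=np.array(d["t"])
    return cv2.projectPoints(np.atleast_2d(P).astype(float),cv2.Rodrigues(R)[0],t,K,np.array([d["k1"],0,0,0,0.]))[0][:,0]
def save(d,f,crop=None,s=1):
    im=d["pixels"][...,::-1]
    if crop: a,b,c,e=crop; im=im[b:e,a:c]
    cv2.imwrite("pics/"+f,cv2.resize(im,None,fx=s,fy=s,interpolation=cv2.INTER_CUBIC))
E
python3 - <<'E'
from h import *
import pickle
print(manip.get_state())
for n in("scene","top"):
    d=cam(n); save(d,n+"0.png",s=1.5); pickle.dump(d,open(n+".pkl","wb")); print(n,-np.array(d["R"]).T@d["t"])
E
```

```text
pics
{'clock': 0.0, 'qpos': array([-1.45498807e+00,  2.76628929e-01,  1.50616286e+00,  2.94776162e-06,
        1.36065298e+00, -1.20984978e-01]), 'qd': array([-0.00041604,  0.00184704, -0.00053424, -0.00025856, -0.00099389,
        0.00083505]), 'effort': array([-2.44278956e-03, -4.16786885e+01, -2.45806915e+01, -3.09548432e-04,
        1.11504659e-02, -3.11996700e-05]), 'position': array([ 0.1348341 , -0.55846118,  0.24740846]), 'ee_rot': array([ 0.55602432, -0.55509444,  0.43790064, -0.43697843]), 'contact_force': array([-0.69146558, -0.2170096 ,  0.73034018]), 'moment': array([-0.00175124, -0.00724193,  0.03528602]), 'width': 0.08527000327963274}
scene [1.26415812 0.66616668 0.81599749]
top [ 0.47262082 -0.01739293  1.43818221]
```

View pics/scene0.png

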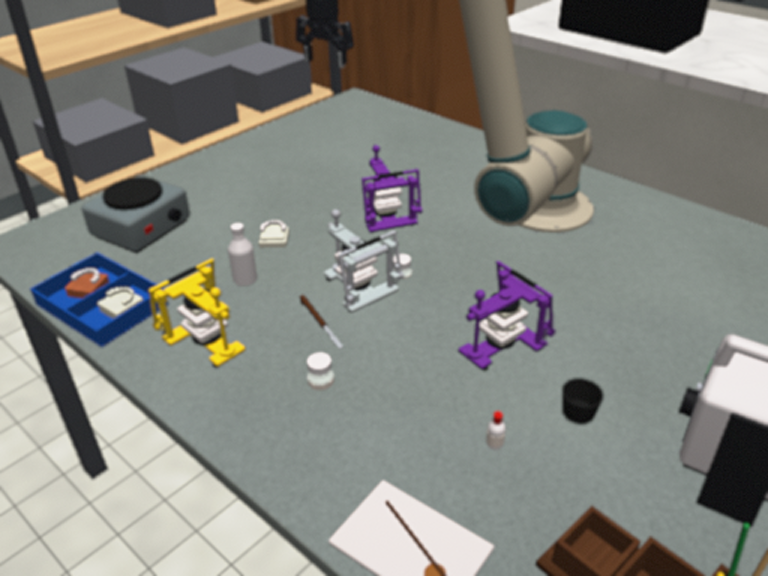

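View pics/top0.png

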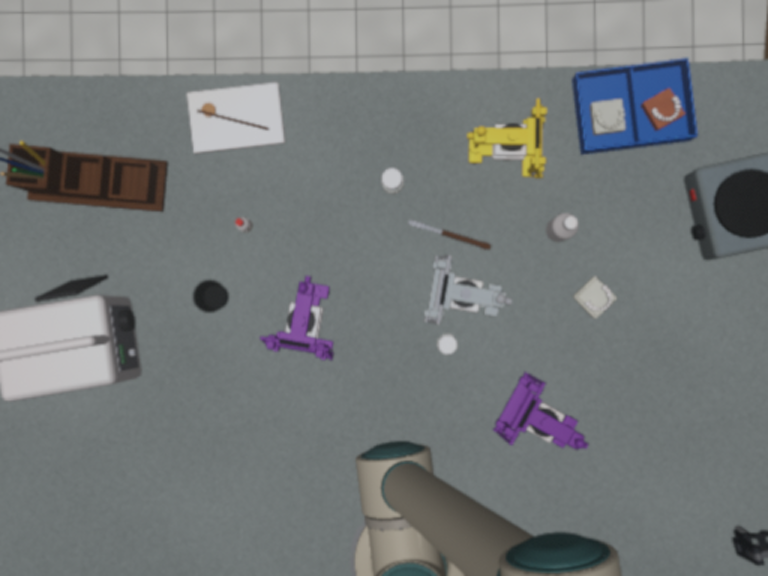

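Four articulator shapes appear in the top picture: yellow (510,140), purple (300,320), purple (540,415) and silver (465,292). "Aluminium" fits only the silver one. I'll confirm that in an enlarged crop and measure it.

```bash
python3 - <<'E'
from h import *
import pickle
d=pickle.load(open("top.pkl","rb")); save(d,"crop_top.png",(260,150,360,250),6)
e=pickle.load(open("scene.pkl","rb")); save(e,"crop_sc.png",(190,120,310,225),6)
for n,dd in(("top",d),("scene",e)):
    X=pts(dd)
    m=(X[...,2]>0.005)&(abs(X[...,0]-0.45)<.13)&(abs(X[...,1]+0.09)<.16)
    m2=m&(X[...,2]>0.12)
    v,u=np.where(m2)
    for a,b in zip(v,u): print(n,b,a,X[a,b].round(3),dd["pixels"][a,b])
E
```

```text
top 299 170 [ 0.574 -0.079  0.126] [130 132 136]
top 300 170 [ 0.574 -0.082  0.126] [130 133 136]
top 299 171 [ 0.572 -0.079  0.129] [139 141 147]
top 300 171 [ 0.572 -0.082  0.13 ] [138 139 143]
top 298 172 [ 0.569 -0.077  0.128] [131 132 137]
top 299 172 [ 0.569 -0.079  0.131] [142 144 150]
top 300 172 [ 0.569 -0.082  0.125] [135 137 141]
top 298 173 [ 0.566 -0.077  0.127] [143 145 149]
top 299 173 [ 0.566 -0.079  0.13 ] [144 146 152]
top 300 173 [ 0.566 -0.082  0.129] [129 131 135]
top 298 174 [ 0.564 -0.077  0.128] [149 151 155]
top 299 174 [ 0.563 -0.079  0.132] [146 148 153]
top 300 174 [ 0.564 -0.082  0.121] [126 129 132]
top 298 175 [ 0.561 -0.076  0.129] [149 151 156]
top 299 175 [ 0.561 -0.08   0.121] [146 148 153]
top 298 176 [ 0.558 -0.076  0.128] [148 150 156]
top 299 176 [ 0.558 -0.079  0.132] [145 147 152]
top 297 177 [ 0.556 -0.074  0.123] [144 149 153]
top 298 177 [ 0.555 -0.076  0.132] [147 149 155]
top 299 177 [ 0.556 -0.079  0.127] [144 146 151]
top 297 178 [ 0.553 -0.074  0.125] [142 144 149]
top 298 178 [ 0.553 -0.076  0.127] [146 148 154]
top 299 178 [ 0.553 -0
[... 17677 characters left out ...]
 [ 0.549 -0.076  0.12 ] [144 148 148]
scene 226 169 [ 0.57  -0.081  0.126] [205 202 204]
scene 227 169 [ 0.567 -0.08   0.125] [186 187 190]
scene 228 169 [ 0.567 -0.077  0.126] [165 165 170]
scene 229 169 [ 0.565 -0.075  0.126] [150 149 153]
scene 230 169 [ 0.564 -0.072  0.127] [129 129 131]
scene 231 169 [ 0.558 -0.075  0.122] [114 116 116]
scene 225 170 [ 0.573 -0.082  0.124] [183 176 176]
scene 226 170 [ 0.569 -0.082  0.121] [162 160 162]
scene 227 170 [ 0.571 -0.076  0.125] [149 148 151]
scene 228 170 [ 0.566 -0.078  0.122] [140 139 140]
scene 226 171 [ 0.572 -0.079  0.121] [129 127 129]
scene 227 171 [ 0.572 -0.075  0.123] [134 134 135]
scene 227 172 [ 0.574 -0.074  0.121] [132 131 133]
```

View pics/crop_top.png

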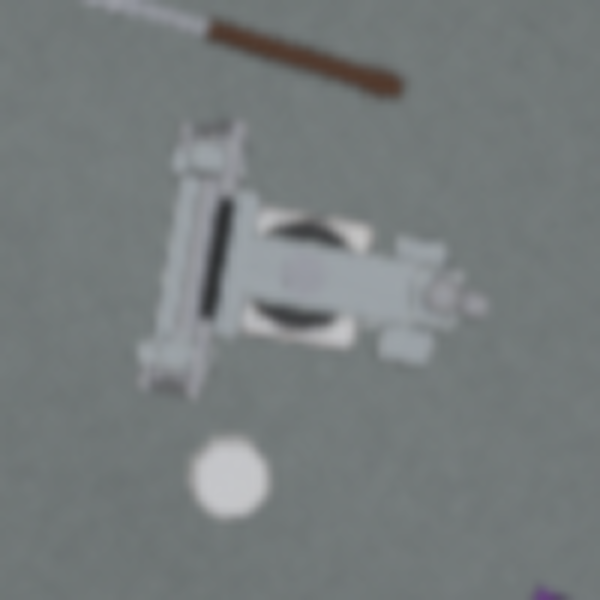

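View pics/crop_sc.png

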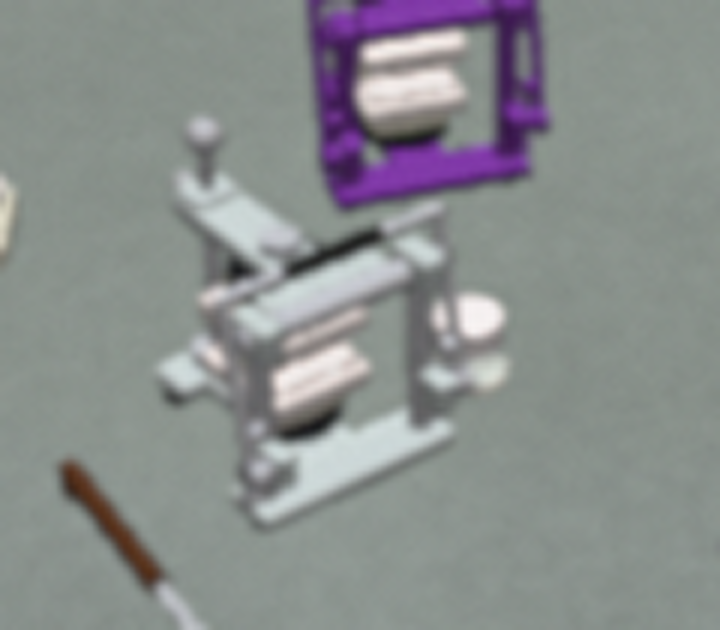

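The crops confirm it. The silver articulator is closed, with its knob at scene (223,141) / top (333,199). The bail bar with its dark middle runs from top (299,170) to (292,216), and the jar is beside it. Next I'll fit its frame.

```bash
python3 - <<'E'
from h import *
import pickle
from scipy.spatial.transform import Rotation as Ro
q=manip.get_state()["ee_rot"]; R=Ro.from_quat(np.roll(q,-1)).as_matrix(); print(R.round(3))
for n in("top","scene"):
    d=pickle.load(open(n+".pkl","rb"));X=pts(d);P=X.reshape(-1,3);P=P[~np.isnan(P[:,0])]
    b=P[(P[:,2]>.12)&(abs(P[:,0]-.513)<.07)&(abs(P[:,1]+.068)<.025)]
    k=P[(P[:,2]>.134)&(abs(P[:,0]-.495)<.02)&(abs(P[:,1]+.167)<.02)]
    c=b.mean(0);v=np.linalg.svd(b-c)[2][0]
    print(n,c,v,np.degrees(np.arctan2(v[1],v[0])),b.min(0),b.max(0),"knob",k.mean(0),k.max(0),np.linalg.norm((c-k.mean(0))[:2]),np.degrees(np.arctan2(*(c-k.mean(0))[[1,0]])))
xa=np.array([np.cos(np.radians(79.3)),np.sin(np.radians(79.3))]);bar=np.array([.513,-.068])
for nm,l in(("knobC",-101),("push start -8",-40),("hub",17),("bar@.7",59),("knob up",41)): print(nm,bar+xa*l/1000)
E
```

```text
[[ 0.235 -0.     0.972]
 [-0.972  0.002  0.235]
 [-0.002 -1.     0.   ]]
top [ 0.51201816 -0.06895539  0.12834104] [-0.98237827  0.18689952  0.00123054] 169.22809320745438 [ 0.45172254 -0.08222665  0.12078707] [ 0.57449268 -0.05356448  0.13655316] knob [ 0.49430877 -0.16708765  0.14453086] [ 0.50316616 -0.15875788  0.15310266] 0.09971742107351234 79.77025035437651
scene [ 0.51642605 -0.06674793  0.12628749] [ 0.98102655 -0.19371651 -0.00779817] -11.170099729429477 [ 0.45259358 -0.08228308  0.12010564] [ 0.5736124  -0.05165268  0.13141868] knob [ 0.49676219 -0.16280181  0.14193349] [ 0.50471064 -0.15641745  0.14716937] 0.09804597895888494 78.43043571162977
knobC [ 0.49424767 -0.16724389]
push start -8 [ 0.50557334 -0.10730451]
hub [ 0.51615633 -0.05129558]
bar@.7 [ 0.52395433 -0.01002585]
knob up [ 0.52061233 -0.02771288]
```

Request:
arm_command(commands=[[0,[2.3,2.9,0],0.072],[0,[2.3,2.9,0],0.072],[0,[2.3,2.9,0],0.072],[0,[2.3,2.9,0],0.072],[0,[2.3,2.9,0],0.072],[0,[2.3,2.9,0],0.072],[0,[2.3,2.9,0],0.072],[0,[2.3,2.9,0],0.072],[0,[2.3,2.9,0],0.072],[0,[2.3,2.9,0],0.072],[0,[2.3,2.9,0],0.072],[0,[2.3,2.9,0],0.072]], grip_force=30)

```text
clock: 1.3
position: [0.4114, -0.2095, 0.2481]
ee_rot: [0.688, -0.688, 0.164, -0.164]
contact_force: [1.2, -0.2, 0.2]
width: 0.0003
```

Request:
arm_command(commands=[[0,[2.4,2.9,0],0.072],[0,[2.4,2.9,0],0.072],[0,[2.4,2.9,0],0.072],[0,[2.4,2.6,0],0.072],[0,[0,0,0],0],[0,[0,0,0],0],[0,[0,0,0],0]])

```text
clock: 2.0
position: [0.5061, -0.0984, 0.248]
ee_rot: [-0.704, 0.704, -0.065, 0.064]
contact_force: [0.6, -0.2, -0.6]
width: -0.0002
```

```bash
python3 - <<'E'
from h import *
from scipy.spatial.transform import Rotation as Ro
s=manip.get_state()
q=s["ee_rot"]; R=Ro.from_quat(np.roll(q,-1)).as_matrix(); print(s["clock"],s["position"],s["contact_force"],s["width"],np.degrees(np.arctan2(R[1,0],R[0,0])),s["qpos"])
E
```

```text
2.0 [ 0.50608938 -0.09844266  0.24800287] [ 0.63221495 -0.2145728  -0.61948939] -0.00021895237560632058 -10.47244326166372 [-3.26684211e-01  1.87084847e-01  1.62686584e+00 -6.81433806e-04
  1.32872958e+00 -1.43742182e-01]
```

Request:
arm_command(commands=[[0,[0,0,-3],0],[0,[0,0,-3],0],[0,[0,0,-2],0],[0,[0,0,-1.5],0],[0,[0,0,-1],0],[0,[0,0,-0.5],0],[0,[0,0,0],0]])

```text
clock: 2.7
position: [0.5065, -0.0985, 0.1381]
ee_rot: [0.704, -0.704, 0.065, -0.064]
contact_force: [0.3, -0.3, -0.1]
width: -0.0
```

```bash
python3 - <<'E'
from h import *
d=cam("scene"); save(d,"s1.png",(170,60,330,220),5)
e=cam("top"); save(e,"t1.png",(240,130,380,260),5)
E
```

```text
(no output)
```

View pics/s1.png

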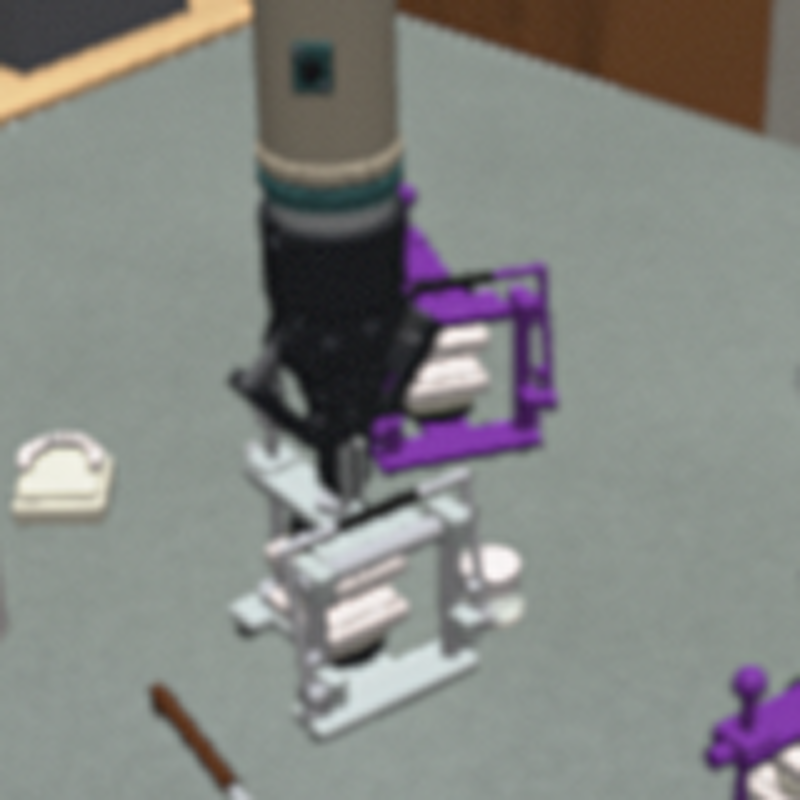

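The picture shows the closed fingertips just in front of the dark bar middle (crop ~(345,490)) and clear of the frame. Next is pushing the bail back.

Request:
arm_command(commands=[[0,[0.1,0.5,-0.1],0],[0,[0.1,0.5,0],0],[0,[0.1,0.5,0],0],[0,[0.1,0.5,0],0],[0,[0.1,0.5,0],0],[0,[0.1,0.5,0],0],[0,[0.1,0.5,0],0],[0,[0.1,0.5,0],0]])

```text
clock: 3.6
position: [0.5149, -0.0575, 0.1373]
ee_rot: [0.704, -0.704, 0.064, -0.064]
contact_force: [0.5, -0.7, -0.3]
width: 0.0006
```

Request:
arm_command(commands=[[0,[0.1,0.5,0],0],[0,[0.1,0.5,0],0],[0,[0.1,0.5,0],0],[0,[0.1,0.5,0],0],[0,[0.1,0.5,-0.3],0],[0,[0.1,0.5,-0.4],0],[0,[0.1,0.5,-0.5],0],[0,[0.1,0.5,-0.5],0],[0,[0.1,0.5,-0.5],0],[0,[0,0,0],0],[0,[0,0,0],0]])

```text
clock: 4.7
position: [0.5239, -0.0129, 0.1151]
ee_rot: [-0.704, 0.704, -0.064, 0.064]
contact_force: [0.3, 0.3, -0.0]
width: -0.0004
```

```bash
python3 - <<'E'
from h import *
d=cam("scene"); save(d,"s2.png",(170,60,330,220),5)
e=cam("top"); save(e,"t2.png",(240,130,380,260),5)
E
```

```text
(no output)
```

View pics/s2.png

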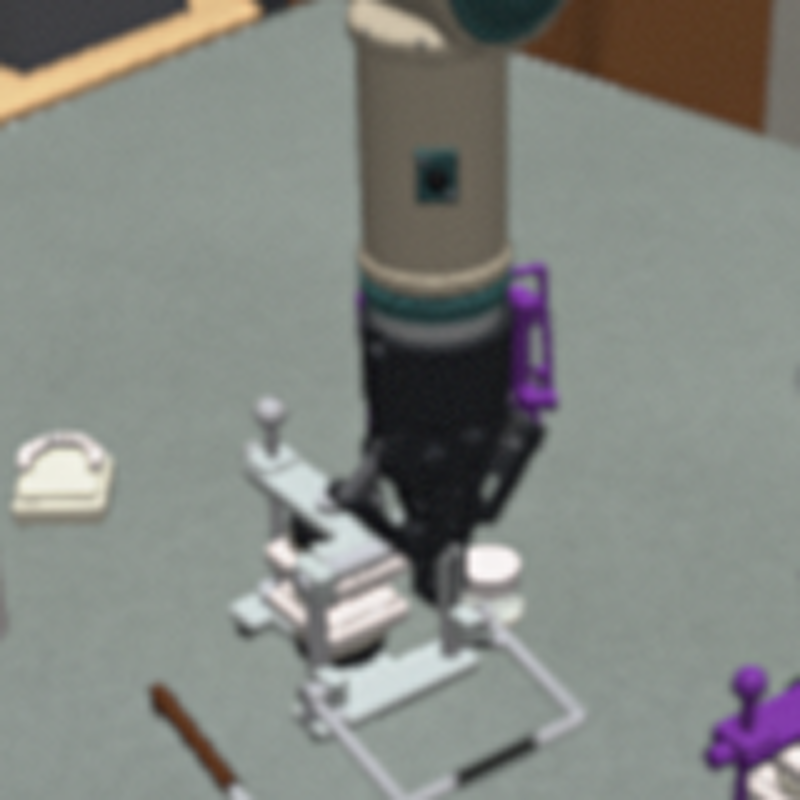

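View pics/t2.png

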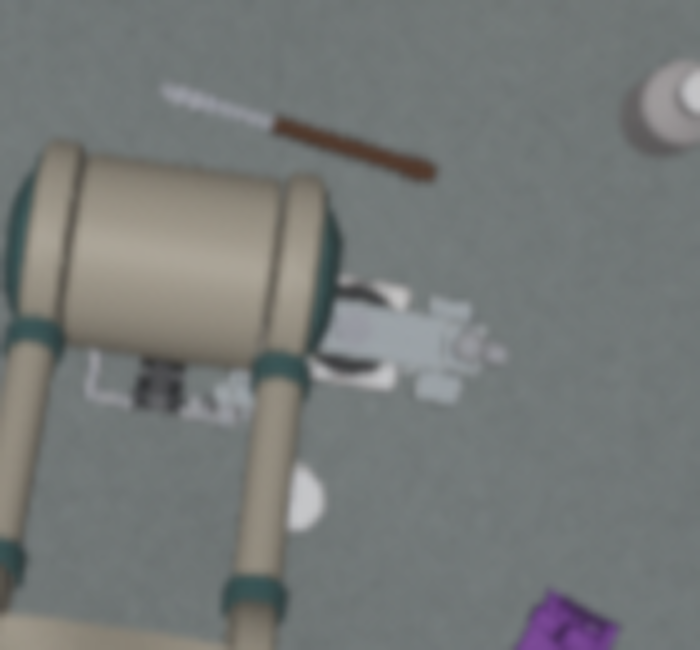

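The bail is down: its bar lies on the bench at crop (500,760), and the frame is still closed. I'll check the heights and re-measure the knob.

```bash
python3 - <<'E'
from h import *
for n in("scene","top"):
    d=cam(n);X=pts(d);P=X.reshape(-1,3);P=P[~np.isnan(P[:,0])]
    k=P[(P[:,2]>.134)&(P[:,2]<.16)&(abs(P[:,0]-.495)<.015)&(abs(P[:,1]+.167)<.015)]
    print(n,len(k),"knob",k.mean(0),k.min(0),k.max(0))
    xa=np.array([.187,.982]);ya=np.array([-.982,.187]);o=np.array([.513,-.0685])-.029*xa
    L=np.c_[(P[:,:2]-o)@xa,(P[:,:2]-o)@ya,P[:,2]]
    b=L[(abs(L[:,0]-.127)<.02)&(abs(L[:,1])<.045)&(L[:,2]>.004)&(L[:,2]<.08)]
    if len(b): print("bar",len(b),b.mean(0),b.max(0))
    a=L[(L[:,0]>-.05)&(L[:,0]<.02)&(abs(L[:,1])<.012)&(L[:,2]>.09)&(L[:,2]<.125)]
    print("arm",np.median(a,0))
E
```

```text
scene 30 knob [ 0.4971249  -0.16275363  0.14161051] [ 0.48861735 -0.1711939   0.13401568] [ 0.5035027  -0.15630265  0.14823269]
bar 68 [ 0.12978089 -0.00029307  0.00697835] [0.13371304 0.04192653 0.01088434]
arm [-0.01384072 -0.00542636  0.10774542]
top 36 knob [ 0.49429801 -0.16701487  0.14512339] [ 0.48723543 -0.17422989  0.1374112 ] [ 0.50317847 -0.15884709  0.15170949]
bar 7 [0.12425866 0.04038078 0.00769522] [0.13299804 0.04401159 0.01148616]
arm [-0.02512161  0.00026018  0.10858377]
```

Request:
arm_command(commands=[[0,[0,0,2],0],[0,[0,0,4],0],[0,[0,0,4],0],[2,[0,0,3],0],[5,[-0.5,-2.5,0],0],[5,[-0.5,-2.6,0],0],[5,[-0.5,-2.6,0],0],[5,[-0.5,-2.6,0],0],[5,[-0.5,-2.6,0],0],[5,[-0.4,-2.5,0],0],[5,[0,0,0],0],[5,[0,0,0],0]])

```text
clock: 6.1
position: [0.4947, -0.1672, 0.2454]
ee_rot: [0.704, -0.704, 0.065, -0.065]
contact_force: [-0.7, -0.1, 0.6]
width: 0.0501
```

Request:
arm_command(commands=[[5,[0,0,-2.5],0],[5,[0,0,-2.5],0],[5,[0,0,-2],0],[5,[0,0,-1],0],[5,[0,0,0],0],[5,[0,0,0],0]])

```text
clock: 6.7
position: [0.4955, -0.1667, 0.166]
ee_rot: [-0.704, 0.704, -0.064, 0.064]
contact_force: [0.7, 0.4, 0.7]
width: 0.05
```

```bash
python3 - <<'E'
from h import *
d=cam("scene"); save(d,"s3.png",(180,80,300,200),6)
print(manip.get_state()["position"],manip.get_state()["width"])
E
```

```text
[ 0.49576963 -0.1669744   0.16641364] 0.05020176339128587
```

View pics/s3.png

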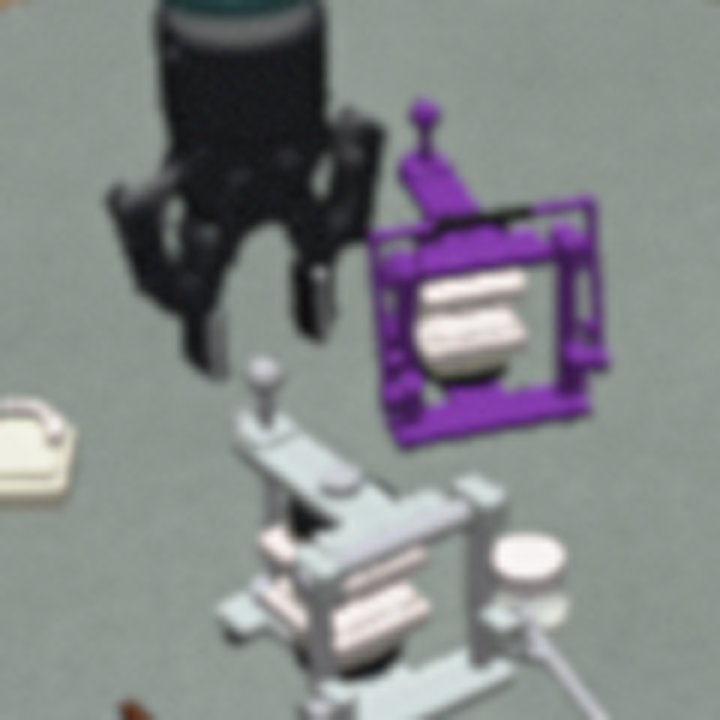

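The knob (crop (263,375)) sits between the open fingers. Next I'll go down and close on it.

Request:
arm_command(commands=[[5,[0,0,-1],0],[5,[0,0,-1],0],[5,[0,0,-0.5],0],[5,[0,0,0],0],[1.6,[0,0,0],0],[1.2,[0,0,0],0],[1.2,[0,0,0],0],[1.2,[0,0,0],0],[1.2,[0,0,0],0],[1.2,[0,0,0],0]], grip_force=25)

```text
clock: 7.75
position: [0.4945, -0.1669, 0.1406]
ee_rot: [-0.704, 0.704, -0.064, 0.064]
contact_force: [-3.1, 0.8, 3.9]
width: 0.0159
```

```bash
python3 - <<'E'
from h import *
d=cam("scene"); save(d,"s4.png",(180,80,300,200),6)
s=manip.get_state();print(s["position"],s["width"],s["contact_force"])
E
```

```text
[ 0.49453306 -0.16697283  0.1405483 ] 0.015845142935016873 [-3.90279746  0.26779479  4.34265341]
```

View pics/s4.png

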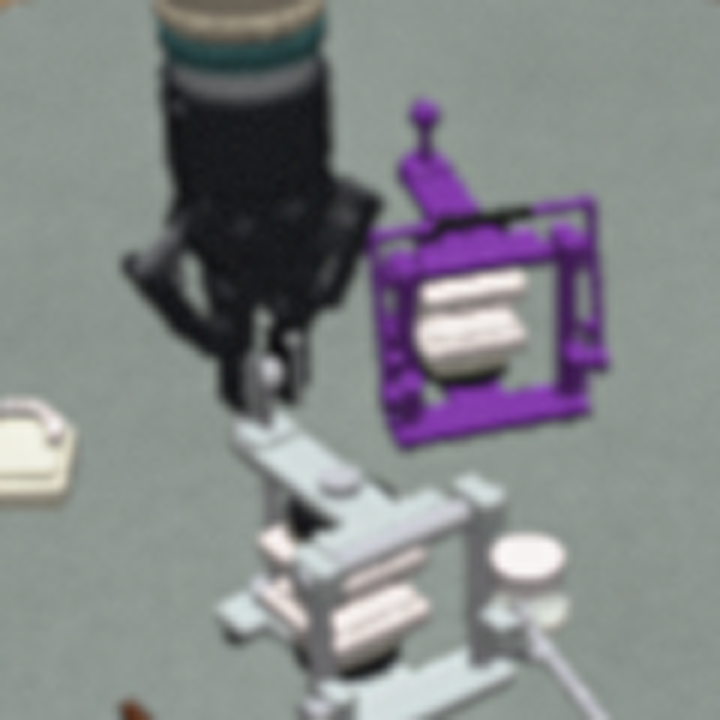

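```bash
python3 - <<'E'
import numpy as np
R=np.hypot(10.6,3.6);a=np.arctan2(3.6,10.6)
th=np.linspace(0,1.57,23);p=np.c_[-R*np.cos(a+th)*.187,-R*np.cos(a+th)*.982,R*np.sin(a+th)]
p-=p[0];r=np.round(p,1);print(np.diff(r,axis=0).round(1).tolist(),p[[6,12,-1]].round(2))
E
```

```text
[[0.1, 0.3, 0.7], [0.0, 0.3, 0.8], [0.1, 0.4, 0.7], [0.1, 0.4, 0.6], [0.1, 0.5, 0.7], [0.1, 0.5, 0.6], [0.1, 0.6, 0.5], [0.1, 0.6, 0.6], [0.1, 0.6, 0.4], [0.1, 0.7, 0.5], [0.2, 0.6, 0.3], [0.1, 0.8, 0.4], [0.1, 0.7, 0.2], [0.2, 0.8, 0.3], [0.1, 0.7, 0.1], [0.2, 0.8, 0.1], [0.1, 0.8, 0.1], [0.2, 0.8, 0.0], [0.1, 0.7, -0.1], [0.2, 0.8, -0.1], [0.1, 0.8, -0.2], [0.2, 0.7, -0.2]] [[ 0.46  2.41  4.08]
 [ 1.19  6.26  6.77]
 [ 2.65 13.94  7.  ]]
```

Request:
arm_command(commands=[[1.2,[0.1,0.3,0.7],0],[1.2,[0.0,0.3,0.8],0],[1.2,[0.1,0.4,0.7],0],[1.2,[0.1,0.4,0.6],0],[1.2,[0,0,0],0]])

```text
clock: 8.3
position: [0.4986, -0.1524, 0.1693]
ee_rot: [-0.704, 0.704, -0.063, 0.065]
contact_force: [-0.5, -0.8, -2.7]
width: 0.0159
```

```bash
python3 - <<'E'
from h import *
d=cam("scene"); save(d,"s5.png",(180,80,300,200),6)
s=manip.get_state();print(s["position"],s["width"],s["contact_force"])
E
```

```text
[ 0.49853676 -0.15271043  0.16890902] 0.0157405368375972 [-0.45946261 -1.06322081 -1.97840814]
```

View pics/s5.png

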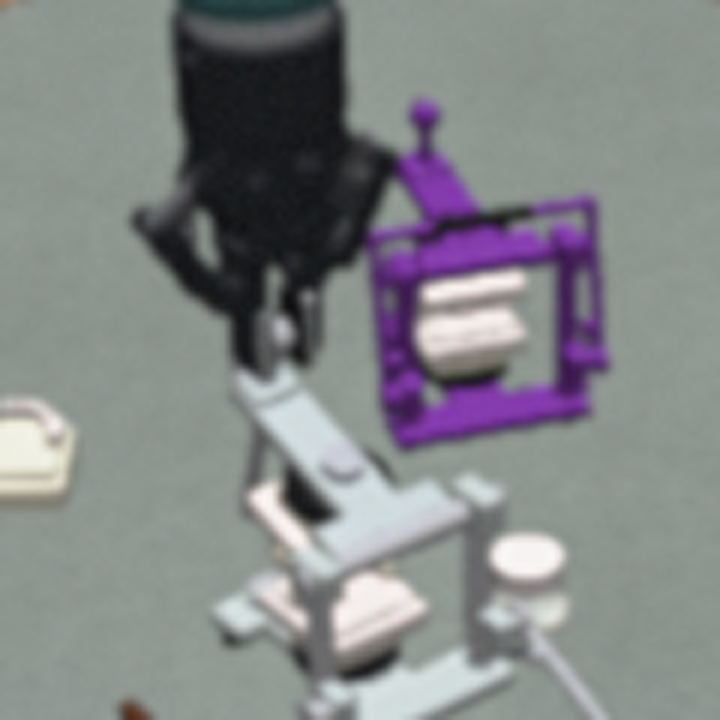

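The frame is lifting with the knob held (crop (280,335)), and the base is flat. Continuing along the arc.

Request:
arm_command(commands=[[1.2,[0.1,0.5,0.7],0],[1.2,[0.1,0.5,0.6],0],[1.2,[0.1,0.6,0.5],0],[1.2,[0.1,0.6,0.6],0],[1.2,[0.1,0.6,0.4],0],[1.2,[0.1,0.7,0.5],0],[1.2,[0.2,0.6,0.3],0],[1.2,[0.1,0.8,0.4],0],[1.2,[0,0,0],0]])

```text
clock: 9.25
position: [0.5071, -0.103, 0.2089]
ee_rot: [0.704, -0.704, 0.064, -0.064]
contact_force: [-0.2, -1.4, -3.5]
width: 0.0156
```

```bash
python3 - <<'E'
from h import *
d=cam("scene"); save(d,"s6.png",(180,60,310,190),6)
s=manip.get_state();print(s["position"],s["width"],s["contact_force"],s["moment"])
E
```

```text
[ 0.50695949 -0.10355359  0.20858979] 0.01580106521404631 [ 0.16346549 -1.67266863 -1.25605512] [-0.27729902  0.05076746 -0.00381375]
```

View pics/s6.png

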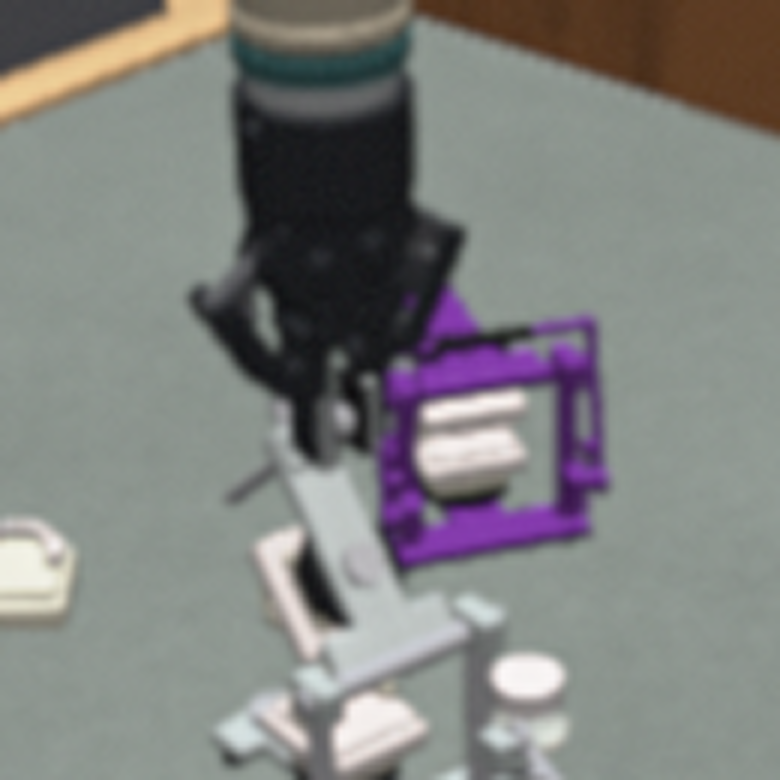

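The frame is about half open and the knob is held (crop (345,415)). Continuing to upright.

Request:
arm_command(commands=[[1.2,[0.1,0.7,0.2],0],[1.2,[0.2,0.8,0.3],0],[1.2,[0.1,0.7,0.1],0],[1.2,[0.2,0.8,0.1],0],[1.2,[0.1,0.8,0.1],0],[1.2,[0.2,0.8,0],0],[1.2,[0.1,0.7,-0.1],0],[1.2,[0.2,0.8,-0.1],0],[1.2,[0.1,0.8,-0.2],0],[1.2,[0.2,0.7,-0.2],0],[1.2,[0,0,0],0],[1.2,[0,0,0],0]])

```text
clock: 10.5
position: [0.5222, -0.0265, 0.2109]
ee_rot: [0.705, -0.704, 0.064, -0.064]
contact_force: [-2.3, 0.1, 6.5]
width: 0.0158
```

```bash
python3 - <<'E'
from h import *
import pickle
d=cam("scene"); save(d,"s7.png",(180,60,310,190),6);pickle.dump(d,open("s7.pkl","wb"))
s=manip.get_state();print(s["position"],s["width"],s["contact_force"],s["moment"])
X=pts(d);P=X.reshape(-1,3);P=P[~np.isnan(P[:,0])]
xa=np.array([.187,.982]);ya=np.array([-.982,.187]);o=np.array([.513,-.0685])-.029*xa
L=np.c_[(P[:,:2]-o)@xa,(P[:,:2]-o)@ya,P[:,2]]
t=s["position"][:2]-o; print("tcp art",t@xa,t@ya)
b=L[(abs(L[:,0]-.127)<.02)&(abs(L[:,1])<.045)&(L[:,2]>.004)&(L[:,2]<.08)]
print("bar",len(b),b.mean(0),b.max(0))
for z0 in(.125,.14,.155,.17,.185):
    a=L[(abs(L[:,0]-.035)<.04)&(abs(L[:,1])<.012)&(abs(L[:,2]-z0)<.008)]
    if len(a): print(z0,len(a),np.median(a,0),a[:,0].max())
E
```

```text
[ 0.52221616 -0.02661252  0.21091253] 0.01572016312360474 [-2.01180961  0.33659763  5.80743041] [-0.02645262  0.32491912 -0.01684062]
tcp art 0.07183642764982716 -0.0012173077064263408
bar 69 [0.13170211 0.00158621 0.00674326] [0.13695279 0.04440392 0.01115636]
0.125 44 [ 0.03961179 -0.00106859  0.12506476] 0.044577869039390094
0.14 33 [ 0.04260073 -0.00410589  0.14312289] 0.04803736041167951
0.155 50 [ 0.04021576 -0.00191581  0.15505276] 0.047824186082427944
0.17 63 [ 0.03208208 -0.0051721   0.16912073] 0.04031201911397206
0.185 23 [ 0.03529933 -0.005726    0.18584305] 0.07179921813516381
```

View pics/s7.png

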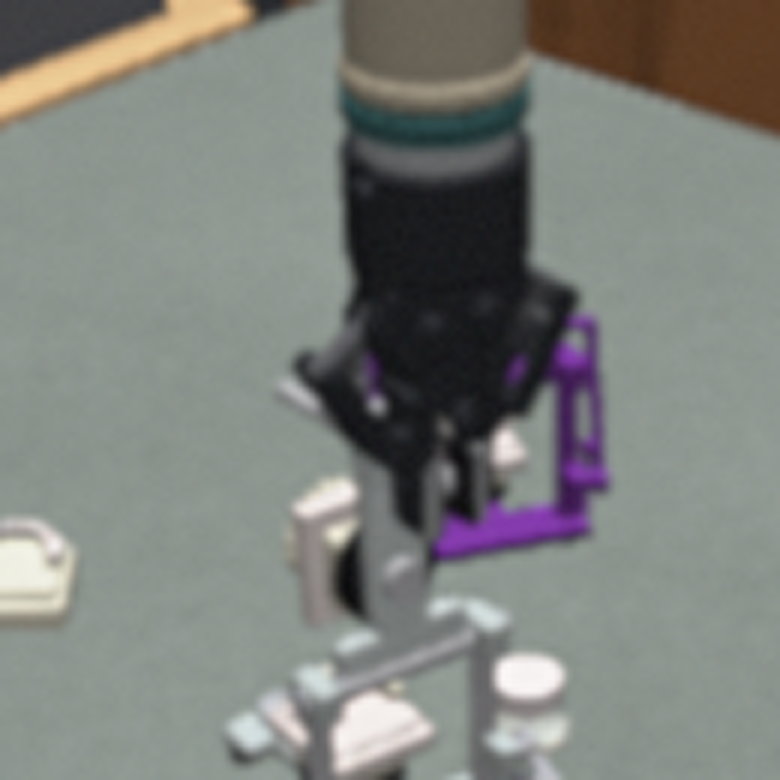

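The frame stands vertical: its outer face is at x≈40 mm from z 0.125 to 0.16. I'll let it settle, check that it's still, and hand in.

Request:
arm_command(commands=[[1.2,[0,0,0.1],0],[1.2,[0,0,0],0],[1.2,[0,0,0],0],[1.2,[0,0,0],0],[1.2,[0,0,0],0]])

```text
clock: 11.05
position: [0.5219, -0.0279, 0.2113]
ee_rot: [0.704, -0.704, 0.064, -0.064]
contact_force: [-0.9, -0.2, 2.0]
width: 0.0157
```

```bash
python3 - <<'E'
from h import *
d=cam("scene"); save(d,"s8.png",s=1.5)
s=manip.get_state();print(s["clock"],s["position"],s["width"],s["contact_force"],abs(s["qd"]).max())
E
```

```text
11.1 [ 0.52186513 -0.02795343  0.21130601] 0.01579200048947714 [-2.18654463 -0.59275907  2.71575338] 0.002118552704231428
```

View pics/s8.png

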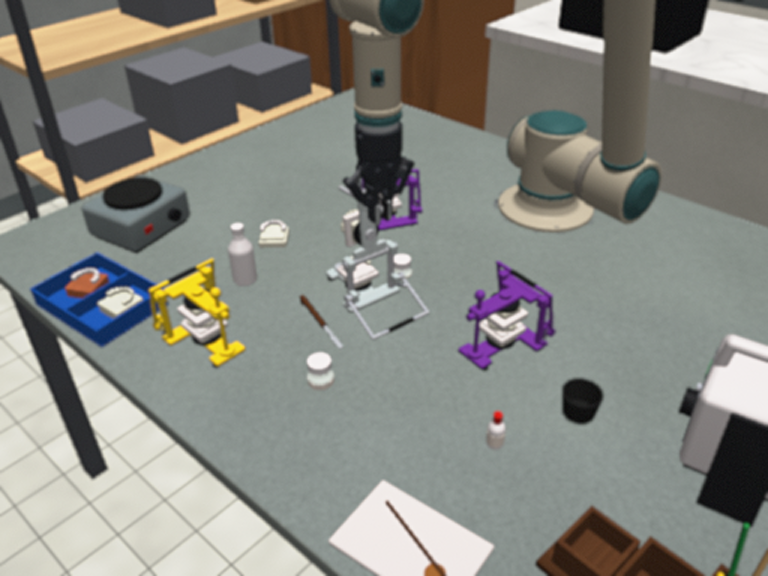

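The frame is upright in the fingers, the bail is down (bar at (400,325)), the base stands flat, and nothing around it has moved. Handing in.

```bash
python3 -c "
from rig import manip
print(manip.sign_off())"
```

```text
the job is handed in; nothing more can be done
None
```

I flipped the silver articulator's bail back with closed fingers while the frame was shut. Then I gripped the knob across the hinge axis and swung the upper frame upright. The job was handed in at about 11 s with the fingers still holding the knob.

**Last checks:**
- **Bail:** its bar lies on the bench, about 7 mm high and about 130 mm behind the origin, so it is at its down stop.
- **Upper frame:** it stands vertical within a few degrees, judged from the depth points on its outer face and from the tool position at the knob. I had no direct joint reading.
- **Grip:** the arm was still, with about 3 N on the wrist. The opening read 15.8 mm on the 18 mm ball; I put the difference down to soft pads, but did not confirm it. The grip held through the whole swing.
- **Base:** it looks flat on the bench. The bar position shifted by about 2 mm during the swing, which is within measurement error.
- **Bystanders:** they look unmoved in the last picture. I did not measure them.

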